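# Load and close the specimen mounting mould

### The arm

A 6-joint arm with a two-finger parallel gripper is mounted at the origin on the work surface. World frame = base frame: x ahead of the robot, y to its left, z up, the work surface at z = 0. Lengths are in mm, angles in rad, forces in N, time in s.
With the tool pointing down it reaches from about 300 to 775 mm from the base axis. Payload 14.6 kg.
Tool frame: the origin (TCP) lies between the finger pads; the fingertips stand manip.tip_reach ahead of it and the grasp point (between the pads) lies 5 mm behind it (manip.tip_reach is the distance from the TCP to the fingertips, in mm); z points along the fingers, y is the line along which they close (so a half turn about z gives the same grasp; the last joint's range is limited). The gripper opens to 94 mm and grips with 3 to 60 N. Pads are 16 mm wide; open, the fingers measure 119 mm over their backs; the gripper's body (75 mm by 177 mm) begins 78 mm behind the grasp point.
Start: joints at [-0.067, 0.3, 1.521, -0, 1.321, -0.067], TCP at [549.99, -0.002, 219.446] pointing down, gripper open.
Joint ranges: [-3.03, 3.03], [-0.79, 2.21], [0.23, 2.52], [-1.04, 4.18], [0, 3.07], [-2.55, 2.55]. Speed limits (rad/s): [2.22, 2.22, 2.57, 3.14, 3.14, 3.14].

### API

Orientations are given as [roll, pitch, yaw] about the fixed x, y, z axes, in that order (R = Rz(yaw) Ry(pitch) Rx(roll)).
In Python, from cell import manip gives the robot as it stands. The module is installed in compiled form; this text tells all that it offers.
- The arm moves only by the shell command python3 -m creep 'ROWS' [FORCE]. ROWS is JSON, a list of rows, each a list of 3 entries, a list of its own where there are three numbers: the opening, from -1 (shut) to 1 (fully open), then the shift along the tool's x, y, z in cm, then the turn about the tool's z in units of 5 degrees (1.0 is 5 degrees). In form: [[grip, [tx, ty, tz], roll], ...]. A call has 1 to 12 rows; each row is the pose to reach, as a shift and turn from the pose commanded when the call began, along the tool's axes at that moment; what a row does not reach only later rows make up. A row lasts 1/10 s, in which the tool goes at most 50 mm and 8.59 degrees, less where a joint would pass 70% of its speed; a pose out of reach is approached as far as the arm can. A call with a gripper value outside its range is refused whole. The fingers move at their own pace and stop on an object; FORCE is the grip in N (left out, the last holds). Time passes only in rows, so rows that repeat a pose let the fingers close. It gives the time, the measured TCP pose, the force, the opening and the grip force at its end, in the units of the state.
- manip.read_state(): the state, without advancing time (a new reading comes with each control period).
- manip.camera(name): name is "scene" or "side" or "wrist"; returns the picture (480x640x3 uint8, red, green, blue); there is no depth.
- manip.camera_params(name): a dict with "fovy" (degrees; the focal length in pixels is half the picture's height over the tangent of half this angle, whatever the lens; pixels are square), "cx", "cy" (the principal point, pixels), "origin" and "attitude" of the camera in the world. Camera axes: x right, y down, z forward; pixel columns grow to the right and rows downward; lengths in mm; the calibration is good to about 2 mm. A picture is of the moment at which its call begins: read the wrist's pose just before it. camera_params takes no time and is no camera call; for the wrist camera it gives the pose at the moment of the call.
- manip.sign_off(): hands the job in; it is judged then, once.
The state is a dict: "clock": time; "joints": joint angles; "qd": joint speeds; "effort": joint torques, N m; "eef_pos": TCP position; "eef_rot": TCP orientation; "wrist_force": force on the tool from outside, world axes, zero at the start; "moment": the same for the moment, N m; "finger_gap": finger opening in mm; "finger_force": force on a finger pad.
Only numpy, scipy, OpenCV 4.12 (cv2) and the standard library are available. Lean on these libraries where they do the work, as an engineer would, in place of code of your own. Each camera call takes 0.05 s, during which the arm holds its last target. There are 200 camera calls.

### The job

Load the mounting mould on the bench: stand the two steel specimen plates upright in the lower die, each midway along the slot that matches its thickness, then lower the sleeve over them until it sits on the die's flange, and close it with the upper die, plug down and knob up, fully seated. Set every part down rather than dropping it, keep the amber bottle and the white jar upright, and let go of everything at the end.

Things in the scene. Friction and masses are not known exactly. Their poses are not given: they have to be found in the camera images.
- lower_die: Grey metal lower die, fixed to the bench, any yaw: round flange 76 mm wide, 15 mm high; on it a dark 50 mm spigot, top at 19 mm; on that three parallel ribs, upright to 26 mm, then sloping 45 deg to a ridge at 29 mm; all within 25 mm of the axis. Between the ribs two slots along the die's y, open at the ends, the narrow one on its -x side. Origin: centre of underside, on the bench; z up.
- thin_slot (a point): Centre of the floor of the narrow slot (11 mm wide), for the thin plate; 12.5 mm from the die's axis towards its -x, 19 mm above the bench. Axes as the lower die's: the slot runs along y.
- thick_slot (a point): Centre of the floor of the wide slot (19 mm wide), for the thick plate; 8.5 mm from the die's axis towards its +x, 19 mm above the bench. Axes as the lower die's: the slot runs along y.
- thin_plate: Thin specimen plate, bare steel, 7 mm thick (its x), 24 mm wide (its y), 38 mm high (z), about 50 g; starts standing upright on the bench at any yaw. Origin: centre of its underside.
- thick_plate: Thick specimen plate, bare steel, 15 mm thick (its x), 24 mm wide (its y), 38 mm high (z), about 107 g; starts standing upright on the bench at any yaw. Origin: centre of its underside.
- sleeve: Mould sleeve: plain steel tube open at both ends, 64 mm outside, bore 54 mm, 52 mm high, about 250 g; starts upright on the bench. Origin: centre of its lower end; z along the axis. Seated on the die's flange its lower end is 15 mm and its upper end 67 mm above the bench.
- upper_die: Upper die, 200 g, 40 mm high: dark plug 50 mm wide, 6 mm high, below; grey metal flange 64 mm wide, 8 mm high; on top a black fluted knob 24 mm wide, from 14 to 40 mm. Starts on the bench knob up. Origin: centre of the plug's underside; z up. Seated, the flange rests on the sleeve, the plug's underside 61 mm above the bench.
- amber_bottle: Bystander: amber glass bottle with a black cap, 40 mm in diameter, 85 mm high, loose, standing on the bench. Origin: centre of its underside. Keep it upright.
- white_jar: Bystander: white jar with a blue lid, 44 mm in diameter, 50 mm high, loose, standing on the bench. Origin: centre of its underside. Keep it upright.

How it is judged:
By the outcome, as a careful person would: the job done as asked, in the order asked, and still so for the second after the job is handed in, with the robot touching nothing.
It also fails if it takes over 128 s, if anything falls off the work surface, if the arm or the gripper's body presses on something with over 40 N, if the wrist force passes 120 N, or if a joint passes its speed limit or range.

## Working session

There is one attempt and no reset: what is moved stays moved. The work goes in short steps, Python scripts to look and compute and a shell command to move; the robot and the scene stay as the last step left them, time stands still between calls to the robot, and variables do not carry over. Pictures are saved under pics/ and viewed, at most 14 in all, crops included, and the job is handed in when it is done.

```bash
mkdir -p pics; python3 - <<'E'
from cell import manip
import cv2
print(manip.read_state(), manip.tip_reach)
for n in("scene","side","wrist"):
    print(n,manip.camera_params(n)); cv2.imwrite(f"pics/{n}0.png",manip.camera(n)[:,:,::-1])
E
```

```text
{'clock': 0.0, 'joints': array([-6.65962309e-02,  3.00454725e-01,  1.52158279e+00,  5.78596028e-06,
        1.32073192e+00, -6.65584840e-02]), 'qd': array([-0.00079364,  0.00017761,  0.00155905, -0.002142  , -0.00042484,
       -0.00012129]), 'effort': array([-1.53750298e-03, -5.31805658e+01, -3.52735734e+01,  7.07558286e-02,
        2.43994006e-02, -4.79655944e-05]), 'eef_pos': array([5.49744290e+02, 1.76360174e-02, 2.18894592e+02]), 'eef_rot': array([-3.14041885e+00, -8.38588617e-05,  1.57075710e+00]), 'wrist_force': array([-0.033396  , -0.04394534, -0.19577691]), 'moment': array([-0.03377132,  0.01287881,  0.01789541]), 'finger_force': 0.0, 'finger_gap': 94.19392140938223} 14.0
scene {'fovy': 56.84171590178909, 'cx': 324.7902316568219, 'cy': 239.3134367210243, 'origin': array([1131.43072128,  -31.13037092,  542.0372201 ]), 'attitude': array([-2.26785364e+00, -6.14208281e-04,  1.52178650e+00])}
side {'fovy': 47.26856691650296, 'cx': 318.40889444390115, 'cy': 244.64368406636314, 'origin': array([441.14372259, 607.5232491 , 682.36091201]), 'attitude': array([-2.36750776e+00, -2.12139303e-04, -2.93511811e+00])}
wrist {'fovy': 65.63304103077257, 'cx': 318.3539601187796, 'cy': 239.49508351403705, 'origin': array([548.81738352,  75.29985694, 385.51491092]), 'attitude': array([2.87754835e+00, 1.42996918e-03, 1.10579573e-04])}
```

View pics/scene0.png

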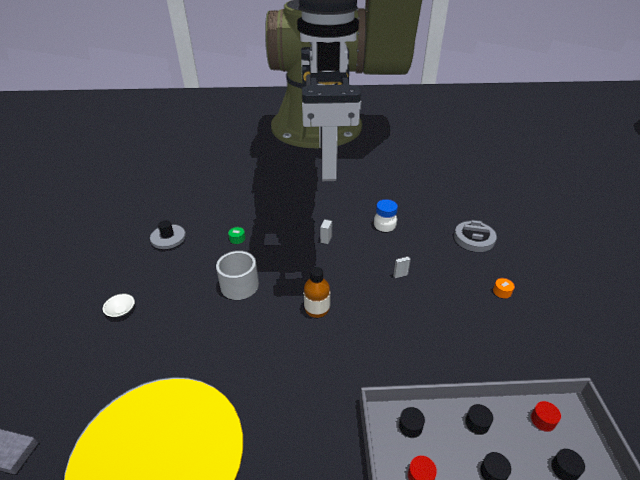

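View pics/side0.png

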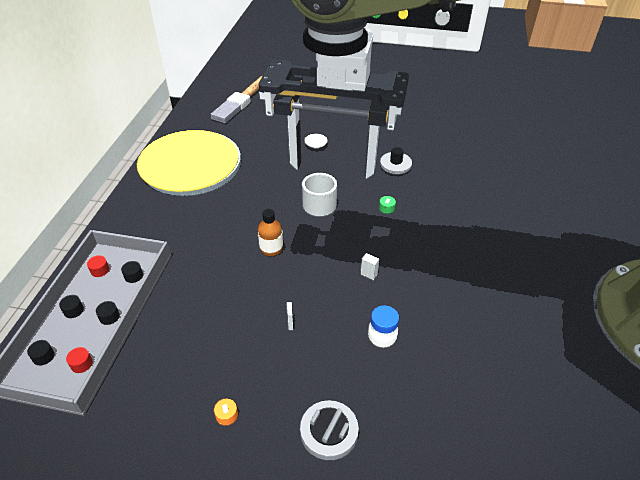

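View pics/wrist0.png

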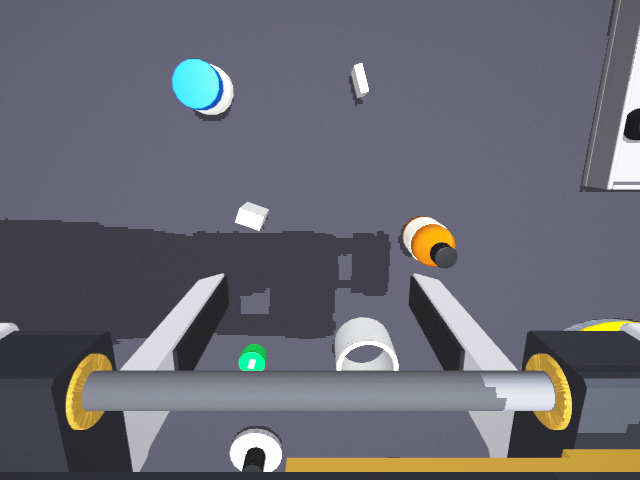

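The scene view shows the lower die at (476,236), thick plate (326,232), thin plate (402,267), sleeve (238,275), upper die (167,236), jar (386,216) and bottle (317,296). The side view shows the die at (329,430), thick (370,267), thin (290,316), sleeve (319,195) and upper die (396,162). The wrist view shows the thick plate at (252,216) and the thin one at (360,80).

```bash
cat > h.py <<'E'
import numpy as np, cv2
from cell import manip
from scipy.spatial.transform import Rotation as Ro
def cam(n):
    p=manip.camera_params(n); f=240/np.tan(np.radians(p["fovy"]/2))
    return p["origin"],Ro.from_euler("xyz",p["attitude"]).as_matrix(),f,p["cx"],p["cy"]
def rays(c,px):
    o,R,f,cx,cy=c; px=np.atleast_2d(np.asarray(px,float))
    return np.c_[(px[:,0]-cx)/f,(px[:,1]-cy)/f,np.ones(len(px))]@R.T
def plane(c,px,z):
    d=rays(c,px); return (c[0]+d*((z-c[0][2])/d[:,2])[:,None])[:,:2]
def tri(c1,p1,c2,p2):
    a,b=rays(c1,p1)[0],rays(c2,p2)[0]
    t=np.linalg.lstsq(np.c_[a,-b],c2[0]-c1[0],rcond=None)[0]
    return (c1[0]+a*t[0]+c2[0]+b*t[1])/2
def proj(c,P):
    o,R,f,cx,cy=c; q=(np.atleast_2d(P)-o)@R; return np.c_[q[:,0]/q[:,2]*f+cx,q[:,1]/q[:,2]*f+cy]
def togo(x,y,z=None,yaw=None,st=None):
    """shift in tool axes (cm) and turn (5deg units) from the present pose"""
    st=st or manip.read_state(); p=st["eef_pos"]; R=Ro.from_euler("xyz",st["eef_rot"]).as_matrix()
    d=np.array([x,y,p[2] if z is None else z])-p
    out=(R.T@d/10).round(2)
    if yaw is not None:  # yaw: world angle of the closing line
        now=np.arctan2(R[1,1],R[0,1]); a=-(yaw-now); a=(a+np.pi/2)%np.pi-np.pi/2
        return out,round(np.degrees(a)/5,3)
    return out
def snap(name,n="wrist"):
    c=cam(n); im=manip.camera(n)[:,:,::-1].copy()
    cv2.imwrite(f"pics/{name}.png",im); np.save(f"pics/{name}.npy",np.array(c,dtype=object),allow_pickle=True); return c,im
E
python3 - <<'E'
from h import *
s,d=cam("scene"),cam("side")
for n,a,b in [("thick",(326,232),(370,267)),("thin",(402,267),(290,316)),("jar",(386,216),(383,327)),("bottle",(317,296),(270,238)),("sleeve",(238,275),(319,195)),("udie",(167,236),(396,162)),("ldie",(476,236),(329,430))]:
    print(n,tri(s,a,d,b).round())
w=cam("wrist")
print(plane(w,[(252,212),(358,78)],38).round())
E
```

```text
thick [482.   3.  16.]
thin [586. 128.  18.]
jar [446. 122.  22.]
bottle [655. -19.  27.]
sleeve [ 598. -149.   23.]
udie [ 471. -297.    9.]
ldie [495. 287.   6.]
[[485.   8.]
 [583. 126.]]
```

```bash
python3 -m creep '[[1,[-2,-3.3,5],0],[1,[-4,-6.6,10],0],[1,[-4,-6.6,10],0],[1,[-4,-6.6,10],0],[1,[-4,-6.6,10],0],[1,[-4,-6.6,10],0],[1,[-4,-6.6,10],0]]'; python3 -c "
from h import *
print(manip.read_state()['qd']);c,im=snap('thick1')
print(proj(c,[484,6,38]))"
```

```text
clock: 0.85
eef_pos: [485.0, -39.7, 120.5]
eef_rot: [3.14, 0.0, 1.571]
wrist_force: [0.5, 0.3, -0.0]
finger_gap: 94.0
finger_force: 0.0
[-0.00133251  0.0022653   0.01094725 -0.00026114 -0.00415427  0.0002224 ]
[[318.47153618 184.79117129]]
```

View pics/thick1.png

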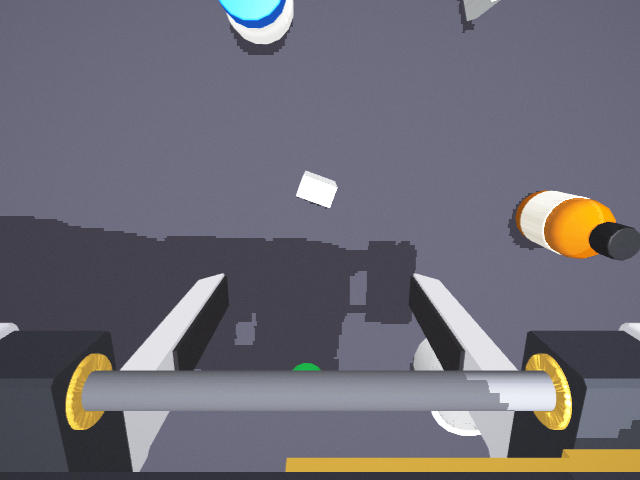

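The thick plate's bright top face is at (317,190), with a thin grey side strip above it. The jar at (258,15) is well clear of it, and so is the bottle. I'll go on to look at the thin plate and the die in the same way.

```bash
cat >> h.py <<'E'
def top(name,px,z,r=45,thr=None):
    im=cv2.imread(f"pics/{name}.png"); c=np.load(f"pics/{name}.npy",allow_pickle=True)
    g=cv2.cvtColor(im,cv2.COLOR_BGR2GRAY).copy(); m=np.zeros_like(g); cv2.circle(m,tuple(int(v) for v in px),r,255,-1)
    t=thr or cv2.threshold(g[m>0],0,255,cv2.THRESH_OTSU)[0]
    b=((g>t)&(m>0)).astype(np.uint8)
    cn=max(cv2.findContours(b,cv2.RETR_EXTERNAL,cv2.CHAIN_APPROX_NONE)[0],key=cv2.contourArea)
    h=plane(c,cn[:,0].astype(float),z)
    rc=cv2.minAreaRect(h.astype(np.float32)); bx=cv2.boxPoints(rc)
    e=bx[1]-bx[0],bx[2]-bx[1]; L=max(e,key=np.linalg.norm)
    return np.round(rc[0],1),np.round(rc[1],1),round(float(np.degrees(np.arctan2(L[1],L[0]))%180),1),t
E
python3 -m creep '[[1,[5,5,0],0],[1,[10,10,0],0],[1,[12,10,0],0],[1,[12,10,0],0],[1,[12,10,0],0],[1,[12,10,0],0],[1,[12,10,0],0]]' | head -2; python3 -c "
from h import *
snap('thin1')"
python3 -m creep '[[1,[5,-5,0],0],[1,[10,-9,0],0],[1,[15,-9,0],0],[1,[16,-9,0],0],[1,[16,-9,0],0],[1,[16,-9,0],0],[1,[16,-9,0],0]]' |head -2; python3 -c "
from h import *
snap('die1')
for t in (None,200,230,250): print(top('thick1',(317,188),38,thr=t),top('thin1',(318,185),38,thr=t))
a=cv2.imread('pics/thin1.png')[100:270,230:400];b=cv2.imread('pics/die1.png')[80:300,200:440]
c1=cv2.imread('pics/thick1.png')[150:230,280:360]
cv2.imwrite('pics/m1.png',cv2.hconcat([cv2.resize(x,(400,400)) for x in(a,b)]))
g=cv2.cvtColor(c1,6);print(g[20:60:4,15:60:3])"
```

```text
clock: 1.6
eef_pos: [583.6, 78.8, 119.8]
clock: 2.35
eef_pos: [494.3, 238.7, 119.5]
(array([483. ,   3.2]), array([18.3, 24.5]), 159.9, 180.0) (array([585.1, 126.9]), array([ 7.5, 26.2]), 106.3, 178.0)
(array([483. ,   3.2]), array([18.2, 24.4]), 159.9, 200) (array([585.1, 126.9]), array([ 7.5, 25.9]), 106.3, 200)
(array([483.,   3.]), array([17.7, 24.4]), 160.0, 230) (array([585.5, 126.1]), array([ 7.2, 24. ]), 106.8, 230)
(array([482.7,   1.7]), array([15., 24.]), 160.1, 250) (array([585.5, 126.1]), array([ 6.9, 23.9]), 107.1, 250)
[[114 115 116 118 115 113 113 112 112 113 111 113 112 111 113]
 [114 113 113 247 233 231 231 201 112 112 113 115 114 111 114]
 [112 113 132 255 255 255 252 232 231 232 232 134 111 114 112]
 [113 114 255 255 255 255 255 255 255 255 215 233 231 226 113]
 [114 123 255 255 255 255 255 255 255 255 255 255 255 255 148]
 [114 255 255 255 255 255 255 255 255 255 255 255 255 255 114]
 [112 255 255 255 255 255 255 255 255 255 255 255 255 255 112]
 [115 116 123 255 255 255 255 255 255 255 255 255 255 115 112]
 [115 112 114 116 113  69 171 255 255 255 255 255 255 112 114]
 [113 114 114 115 115 112 113 113 114 112 254 255 114 114 115]]
```

View pics/m1.png

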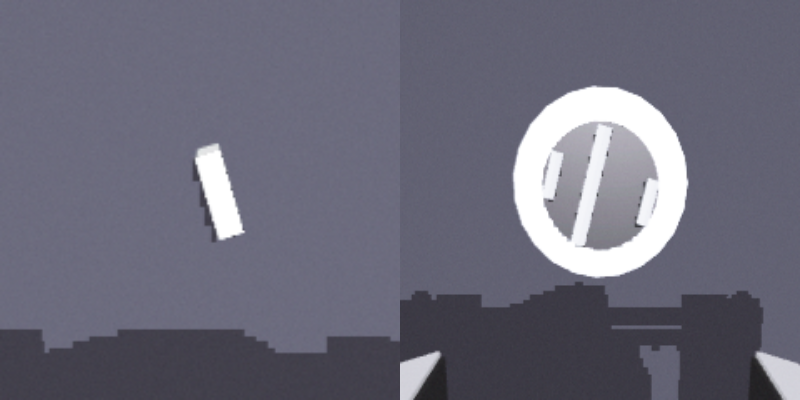

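The thin plate's top face is saturated, at about (318,182) in the full frame. The die is seen squarely, with the middle rib running from (323,149) to (308,215). The narrow slot is on the image left (world -x). I'll fit the die now, then look from a second yaw to take out the camera bias.

```bash
cat >> h.py <<'E'
def die(name,px,r=70,thr=240,rthr=195):
    im=cv2.imread(f"pics/{name}.png"); c=np.load(f"pics/{name}.npy",allow_pickle=True)
    g=cv2.cvtColor(im,cv2.COLOR_BGR2GRAY); m=np.zeros_like(g); cv2.circle(m,tuple(int(v) for v in px),r,255,-1)
    b=((g>thr)&(m>0)).astype(np.uint8)
    cn=max(cv2.findContours(b,cv2.RETR_EXTERNAL,cv2.CHAIN_APPROX_NONE)[0],key=cv2.contourArea)
    el=cv2.fitEllipse(cn); h=plane(c,cn[:,0].astype(float),15)
    A=np.c_[2*h,np.ones(len(h))]; s=np.linalg.lstsq(A,(h**2).sum(1),rcond=None)[0]; R=np.sqrt(s[2]+s[:2]@s[:2])
    b=(g>rthr).astype(np.uint8); n,lab,st,ce=cv2.connectedComponentsWithStats(b,connectivity=4)
    q=proj(c,[*s[:2],15])[0]; out=[]
    for i in range(1,n):
        if st[i,4]>25 and np.hypot(*(ce[i]-q))<34 and max(st[i,2:4])<90:
            k=cv2.findContours((lab==i).astype(np.uint8),0,1)[0][0]; p=plane(c,k[:,0].astype(float),27)
            rc=cv2.minAreaRect(p.astype(np.float32)); bx=cv2.boxPoints(rc); e=max((bx[1]-bx[0],bx[2]-bx[1]),key=np.linalg.norm)
            out.append((np.round(rc[0],1),np.round(rc[1],1),round(float(np.degrees(np.arctan2(e[1],e[0]))%180),1)))
    return s[:2].round(1),round(R,1),el[0],out
E
python3 -c "
from h import *
print(die('die1',(320,180)))
# second look: from yaw rotated -90 (tool x -> world +x): TCP 45 behind in tool x
for t in(200,230,250): print(die('die1',(320,180),thr=t)[:2])"
python3 -m creep '[[1,[1,-1.2,0],1.7],[1,[2,-2.4,0],3.4],[1,[3,-3.4,0],5.1],[1,[4,-4.3,0],6.8],[1,[4.7,-4.5,0],8.5],[1,[4.7,-4.5,0],10.2],[1,[4.7,-4.5,0],11.9],[1,[4.7,-4.5,0],13.6],[1,[4.7,-4.5,0],15.3],[1,[4.7,-4.5,0],17],[1,[4.7,-4.5,0],18],[1,[4.7,-4.5,0],18]]'
python3 -m creep '[[1,[0,0,0],0],[1,[0,0,0],0]]' | head -3;python3 -c "
from h import *
c,im=snap('die2')
p=proj(c,[494,286,15])[0];print(p,die('die2',p))"
```

```text
(array([494.3, 284.3]), np.float64(37.1), (319.87640380859375, 179.48487854003906), [])
(array([494.2, 284.3]), np.float64(37.3))
(array([494.3, 284.3]), np.float64(37.2))
(array([494.2, 284.3]), np.float64(37.0))
clock: 3.6
eef_pos: [449.5, 285.9, 119.4]
eef_rot: [3.142, 0.0, -0.003]
wrist_force: [-0.7, -0.0, -0.0]
finger_gap: 94.0
finger_force: 0.0
clock: 3.8
eef_pos: [449.2, 286.6, 119.5]
eef_rot: [3.142, 0.0, 0.001]
[318.53242174 181.46034863] (array([498.7, 283.8]), np.float64(28.9), (321.8298034667969, 172.6458282470703), [])
```

View die2.

```bash
python3 -c "
from h import *
print(manip.read_state()['joints'])
a=[cv2.resize(cv2.imread(f'pics/die{i}.png')[110:260,245:395],(400,400),interpolation=0) for i in(1,2)]
cv2.imwrite('pics/m2.png',cv2.hconcat(a))
for i,(y0,x0,yy) in ((1,(180,0,0)),(2,(180,0,0))):
    g=cv2.cvtColor(cv2.imread(f'pics/die{i}.png'),6);print(g[182,260:380:2]);print(g[115:255:2,322])"
```

```text
[4.99398300e-01 3.67303170e-01 1.67845993e+00 1.35193067e-05
 1.09585017e+00 2.06899243e+00]
[ 98  99  99  99 201 255 255 255 255 255 255 255 255 235 245 242 242 141
 149 146 148 147 150 152 150 236 245 245 242 238 153 155 153 151 154 154
 153 152 154 152 150 147 152  92 245 245 243 244 255 255 255 255 255 255
 255 255 177  99  98 101]
[100  99  97  99  97 102 112 255 255 255 255 255 255 255 255 255 183 244
 245 242 242 242 242 242 241 239 239 226 185 158 157 159 154 154 151 148
 150 143 142 141 141 138 137 137 133 131 132 129 127 125 125 205 255 255
 255 255 255 255 254 100  99  67  67  68  62  60  58  62  62  59]
[103 102 106 101 119 255 255 255 255 255 255 255 255 252 241 241 244 250
 250 250 249 249 250 250 249 240 178 122 167 174 175 172 172 169 171 165
 166 161 163 161 159 158 156 157 154 153 150 151 175 255 255 255 255 255
 255 255 254  71 105 101]
[102 103 104 101 103 103 229 255 255 255 255 255 255 255 255 255  67 250
 250 241 241 183 184 181 183 179 181 181 177 177 174 175 174 173 171 236
 250 250 241 241 163 162 161 160 159 156 154 143 250 250 242 249 209 211
 208 208 207 208 200  62  65  63  63  63  61  63  65  63  62  62]
```

View pics/m2.png

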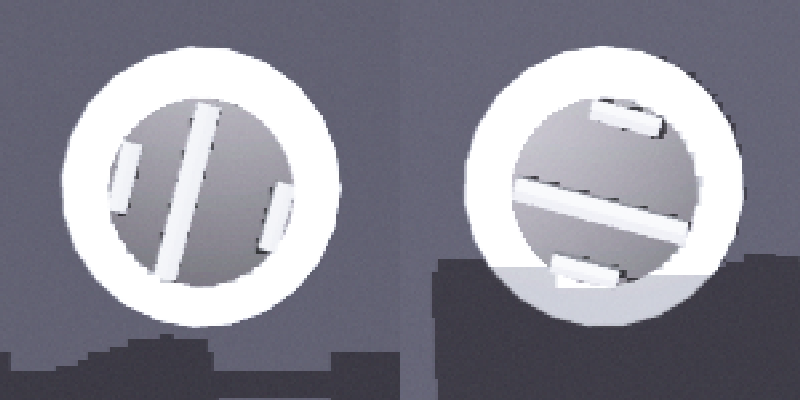

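Both crops show the same die. In the second, a shadow covers the lower part of the flange, so it needs a lower threshold. I'll measure the flange circle and the middle rib from each.

```bash
cat >> h.py <<'E'
def die(name,px,thr=190,rthr=215,r=75):
    im=cv2.imread(f"pics/{name}.png"); c=np.load(f"pics/{name}.npy",allow_pickle=True)
    g=cv2.cvtColor(im,cv2.COLOR_BGR2GRAY); m=np.zeros_like(g); cv2.circle(m,tuple(int(v) for v in px),r,255,-1)
    cn=max(cv2.findContours(((g>thr)&(m>0)).astype(np.uint8),cv2.RETR_EXTERNAL,cv2.CHAIN_APPROX_NONE)[0],key=cv2.contourArea)
    h=plane(c,cn[:,0].astype(float),15); s=np.linalg.lstsq(np.c_[2*h,np.ones(len(h))],(h**2).sum(1),rcond=None)[0]
    y,x=np.nonzero(g>rthr); P=plane(c,np.c_[x,y],28); k=np.hypot(*(P-s[:2]).T)<21
    b=np.zeros_like(g); b[y[k],x[k]]=1; n,lab,st,ce=cv2.connectedComponentsWithStats(b,connectivity=4)
    i=1+np.argmax(st[1:,4]); yy,xx=np.nonzero(lab==i); P=plane(c,np.c_[xx,yy],28).astype(np.float32)
    vx,vy,x0,y0=cv2.fitLine(P,cv2.DIST_L2,0,.01,.01).ravel(); 
    if vy<0: vx,vy=-vx,-vy
    u=np.array([vy,-vx]); return s[:2].round(2),round(float(np.sqrt(s[2]+s[:2]@s[:2])),2),"yaw",round(float(np.degrees(np.arctan2(vy,vx))-90),2),"rib x",round(float((np.array([x0,y0])-s[:2])@u),2)
E
python3 -c "
from h import *
for t in(150,190): print(die('die1',(320,180),t),die('die2',(318,181),t))
"

```

```text
(array([494.13, 284.22]), 37.51, 'yaw', -14.82, 'rib x', -3.89) (array([494.3 , 284.35]), 37.44, 'yaw', -14.86, 'rib x', -3.96)
(array([494.2 , 284.25]), 37.37, 'yaw', -14.78, 'rib x', -3.95) (array([494.31, 284.28]), 37.23, 'yaw', -14.81, 'rib x', -3.99)
```

Both looks agree within 0.15 mm: die centre (494.2, 284.3), yaw -14.8°. The fingers wouldn't fit between the plates across their thickness, so I'll grip each plate by its 24 mm width edges, closing along the slot.

```bash
python3 -c "
from h import *
print(togo(585.5,126.1,80,np.radians(107)))"
```

```text
(array([13.62, 16.08,  3.94]), np.float64(-3.386))
```

```bash
python3 -m creep '[[1,[3,3.5,0],-1],[1,[6,7,0],-2],[1,[9,10.5,0],-3.39],[1,[12,14,0],-3.39],[1,[13.62,16.08,0],-3.39],[1,[13.62,16.08,2],-3.39],[1,[13.62,16.08,3.94],-3.39],[1,[13.62,16.08,3.94],-3.39],[1,[13.62,16.08,3.94],-3.39],[1,[13.62,16.08,3.94],-3.39]]'; python3 -c "
from h import *
print(togo(585.5,126.1,27,np.radians(107)), togo(585.5,126.1,27,np.radians(107)))
c,im=snap('t2'); cv2.imwrite('pics/m3.png',im[150:450,150:500])
print(proj(c,[585.5,126.1,38]))"
```

```text
clock: 4.85
eef_pos: [585.7, 126.4, 81.3]
eef_rot: [3.141, -0.002, 0.297]
wrist_force: [0.3, 0.6, 0.3]
finger_gap: 94.0
finger_force: 0.0
(array([-0.03,  0.03,  5.43]), np.float64(-0.002)) (array([-0.03,  0.03,  5.43]), np.float64(-0.002))
[[318.5905487  268.72014595]]
```

View pics/m3.png

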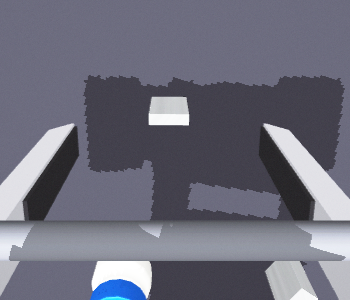

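The plate sits squarely between the fingers. Its bright top face is at about (319,268), where it was predicted. I'll descend and grip.

```bash
python3 -m creep '[[1,[0,0,2],0],[1,[0,0,4],0],[1,[0,0,5.4],0],[1,[0,0,5.4],0],[1,[0,0,5.4],0],[1,[0,0,5.4],0]]'; python3 -m creep '[[-0.4,[0,0,0],0],[-0.5,[0,0,0],0],[-0.6,[0,0,0],0],[-0.7,[0,0,0],0],[-0.8,[0,0,0],0],[-0.8,[0,0,0],0],[-0.8,[0,0,0],0],[-0.8,[0,0,0],0],[-0.8,[0,0,0],0],[-0.8,[0,0,0],0]]' 20
```

```text
clock: 5.5
eef_pos: [585.8, 126.3, 27.2]
eef_rot: [3.141, -0.002, 0.296]
wrist_force: [0.7, 0.7, -0.6]
finger_gap: 93.9
finger_force: 0.0
clock: 6.5
eef_pos: [585.2, 126.2, 26.0]
eef_rot: [-3.142, -0.0, 0.296]
wrist_force: [-0.0, -0.2, 0.6]
finger_gap: 23.5
finger_force: 20.0
```

```bash
python3 -m creep '[[-0.8,[0,0,-1],0],[-0.8,[0,0,-4],0],[-0.8,[0,0,-7],0],[-0.8,[0,0,-7],0],[-0.8,[0,0,-7],0],[-0.8,[0,0,-7],0]]'; python3 -c "
from h import *
print(togo(482.1,287.5,96,np.radians(75.2)))"
```

```text
clock: 7.1
eef_pos: [584.7, 126.1, 95.3]
eef_rot: [-3.141, 0.001, 0.296]
wrist_force: [-0.8, 0.3, -0.2]
finger_gap: 23.7
finger_force: 20.0
(array([ -5.11, -18.43,  -0.06]), np.float64(6.35))
```

```bash
python3 -m creep '[[-0.8,[-0.8,-2.9,0],1],[-0.8,[-1.7,-6,0],2],[-0.8,[-2.5,-9,0],3],[-0.8,[-3.3,-12,0],4],[-0.8,[-4.2,-15,0],5.2],[-0.8,[-4.8,-17.5,0],6.35],[-0.8,[-5.11,-18.43,0],6.35],[-0.8,[-5.11,-18.43,0],6.35],[-0.8,[-5.11,-18.43,0],6.35],[-0.8,[-5.11,-18.43,0],6.35],[-0.8,[-5.11,-18.43,0],6.35]]'; python3 -c "
from h import *
c,im=snap('t3')
print(togo(482.1,287.5,60,np.radians(75.2)), proj(c,[[482.1,287.5,84-16],[494.2,284.3,15]]))
cv2.imwrite('pics/m4.png',cv2.resize(im[180:420,200:440],(600,600)))"
```

```text
clock: 8.2
eef_pos: [483.1, 286.8, 95.9]
eef_rot: [3.141, 0.0, -0.259]
wrist_force: [0.5, 0.9, -0.2]
finger_gap: 24.3
finger_force: 20.0
(array([-0.1 , -0.03,  3.6 ]), np.float64(-0.004)) [[316.134895   279.77393716]
 [316.49779668 234.47115119]]
```

View pics/m4.png

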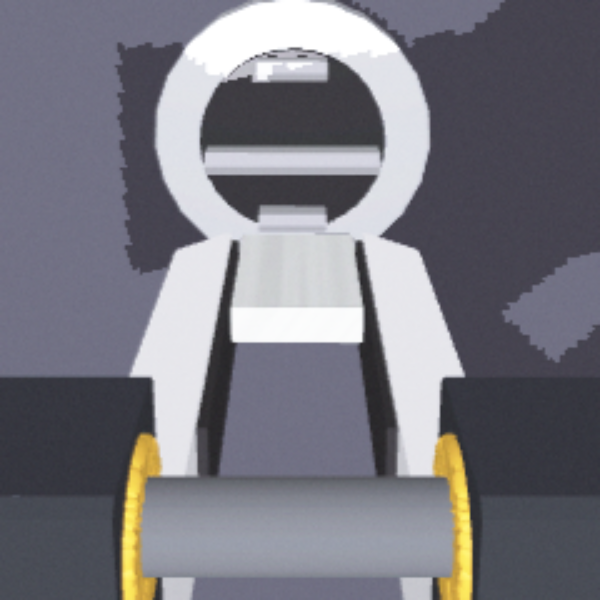

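The plate is held straight and its top face spans (292–345, 303–317) full-frame. I'll check its offset in the gripper.

```bash
python3 -m creep '[[-0.8,[-0.05,0,0],0],[-0.8,[-0.1,-0.03,0],0],[-0.8,[-0.1,-0.03,0],0]]'|head -3; python3 -c "
from h import *
import time
st=manip.read_state();print(st['eef_pos'],st['qd'].round(3));c,im=snap('t4')
g=cv2.cvtColor(im,6)
b=(g>225).astype(np.uint8); b[:290]=0;b[325:]=0;b[:,:285]=0;b[:,350:]=0
n,l,s,ce=cv2.connectedComponentsWithStats(b); i=1+np.argmax(s[1:,4]); print(s[i])
x,y,w,h=s[i,:4]
z=st['eef_pos'][2]+12
P=plane(c,[(x,y+h/2-.5),(x+w-1,y+h/2-.5),(x+w/2-.5,y-.5),(x+w/2-.5,y+h-.5)],z)
R=Ro.from_euler('xyz',st['eef_rot']).as_matrix()[:2,:2]
print((P-st['eef_pos'][:2])@R)
print(togo(482.1,287.5,60,np.radians(75.2)))"
```

```text
clock: 8.55
eef_pos: [481.7, 288.1, 96.1]
eef_rot: [-3.142, 0.0, -0.258]
[481.67537926 288.11351001  96.05411622] [-0.003  0.001  0.001  0.001  0.    -0.001]
[293 303  52  14 727]
[[  0.07119924 -10.73126987]
 [  0.06812121  12.38425187]
 [  3.51373432   0.82524491]
 [ -3.41149689   0.82682077]]
(array([0.06, 0.05, 3.61]), np.float64(0.001))
```

```bash
python3 -m creep '[[-0.8,[0.03,0.02,1.5],0],[-0.8,[0.03,0.02,3],0],[-0.8,[0.03,0.02,3.6],0],[-0.8,[0.03,0.02,3.6],0],[-0.8,[0.03,0.02,3.6],0]]'; python3 -m creep '[[-0.8,[0,0,0.3],0],[-0.8,[0,0,0.6],0],[-0.8,[0,0,0.9],0],[-0.8,[0,0,1.15],0],[-0.8,[0,0,1.25],0],[-0.8,[0,0,1.25],0],[-0.8,[0,0,1.25],0]]'
```

```text
clock: 9.1
eef_pos: [482.1, 288.0, 60.3]
eef_rot: [-3.142, -0.0, -0.258]
wrist_force: [-0.1, -1.0, -0.6]
finger_gap: 23.8
finger_force: 20.0
clock: 9.8
eef_pos: [482.0, 287.9, 47.6]
eef_rot: [-3.141, -0.0, -0.258]
wrist_force: [-1.1, 0.0, -0.1]
finger_gap: 23.8
finger_force: 20.0
```

```bash
for i in 1; do python3 -m creep '[[-0.8,[0,0,0.05],0],[-0.8,[0,0,0.1],0],[-0.8,[0,0,0.1],0]]'|sed -n '2p;4p'; python3 -m creep '[[-0.8,[0,0,0.05],0],[-0.8,[0,0,0.05],0]]'|sed -n '2p;4p';python3 -m creep '[[-0.8,[0,0,0.04],0],[-0.8,[0,0,0.04],0]]'|sed -n '2p;4p'; done
```

```text
eef_pos: [481.9, 287.9, 46.5]
wrist_force: [0.1, -1.0, 1.1]
eef_pos: [481.9, 287.9, 46.0]
wrist_force: [-0.4, -0.3, -0.8]
eef_pos: [481.9, 287.9, 45.6]
wrist_force: [1.2, -0.5, -0.3]
```

```bash
python3 -m creep '[[-0.8,[0,0,0.04],0],[-0.8,[0,0,0.04],0]]'|sed -n '2p;4p'; python3 -m creep '[[-0.8,[0,0,0.04],0],[-0.8,[0,0,0.04],0]]'|sed -n '2p;4p'
```

```text
eef_pos: [481.9, 287.8, 45.2]
wrist_force: [-0.3, 0.1, -0.3]
eef_pos: [482.0, 287.9, 45.0]
wrist_force: [-0.8, 0.1, 2.4]
```

Contact was felt at TCP z = 45. I'll release, rise and look.

```bash
python3 -m creep '[[-0.42,[0,0,0],0],[-0.35,[0,0,0],0],[-0.3,[0,0,0],0],[-0.2,[0,0,0],0],[-0.2,[0,0,-2],0],[0,[0,0,-5],0],[0.5,[-2,0,-8],0],[1,[-4,0,-8],0],[1,[-4,0,-8],0],[1,[-4,0,-8],0],[1,[-4,0,-8],0]]'; python3 -c "
from h import *
c,im=snap('t5')
q=proj(c,[482.1,287.5,57])[0];print(q, top('t5',q,57,r=40,thr=230), die('t5',proj(c,[494.2,284.3,15])[0]))
print(togo(482.7,1.7,80,np.radians(160.1)))
cv2.imwrite('pics/m5.png',cv2.resize(im[110:260,240:400],(640,600)))"
```

```text
clock: 12.0
eef_pos: [443.7, 297.8, 124.3]
eef_rot: [3.141, 0.0, -0.259]
wrist_force: [-0.5, 0.2, 0.5]
finger_gap: 82.0
finger_force: 0.0
[317.26495104 196.22003596] (array([489.4, 287.8]), array([45.2, 13.7]), 75.2, 230) (array([494.37, 284.23]), 37.21, 'yaw', -14.72, 'rib x', -4.14)
(array([11.35, 27.62,  4.44]), np.float64(-16.985))
```

View pics/m5.png

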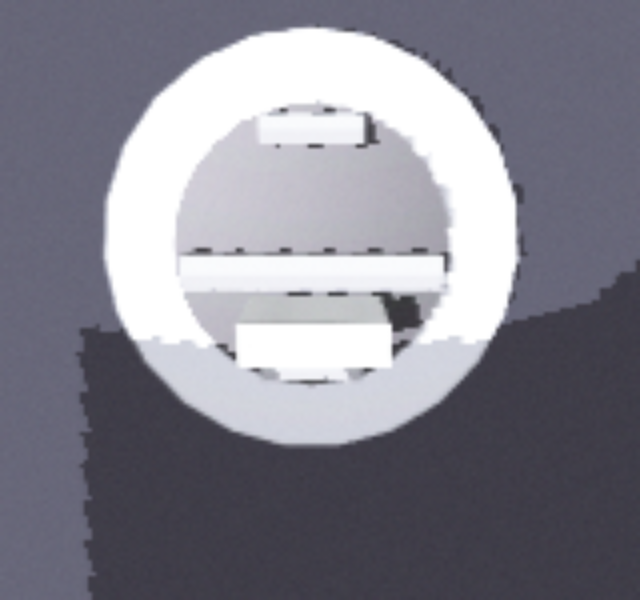

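The thin plate is upright and centred in the narrow slot, with its top at (318.5,196.2) against a predicted (317.3,196.2). Next is the thick plate.

```bash
python3 -m creep '[[1,[1,2.5,0],-1.6],[1,[2,5.5,0],-3.2],[1,[3.5,9,0],-4.8],[1,[5,13,0],-6.4],[1,[7,17,0],-8],[1,[9,21,0],-9.6],[1,[10.5,24.5,0],-11.2],[1,[11.35,27.62,0],-12.8],[1,[11.35,27.62,0],-14.4],[1,[11.35,27.62,1],-16],[1,[11.35,27.62,2],-16.98],[1,[11.35,27.62,3],-16.98]]'; python3 -m creep '[[1,[0,0,1.4],0],[1,[0,0,1.4],0],[1,[0,0,1.4],0]]'; python3 -c "
from h import *
print(togo(482.7,1.7,27,np.radians(160.1)))
c,im=snap('k2'); cv2.imwrite('pics/m6.png',im[150:450,150:500])
print(proj(c,[482.7,1.7,38]))"
```

```text
clock: 13.25
eef_pos: [482.6, 1.6, 94.0]
eef_rot: [-3.141, 0.0, 1.224]
wrist_force: [0.6, -0.8, 0.2]
finger_gap: 94.0
finger_force: 0.0
clock: 13.55
eef_pos: [482.5, 2.0, 80.8]
eef_rot: [-3.141, 0.0, 1.222]
wrist_force: [-0.8, 0.2, 0.4]
finger_gap: 94.0
finger_force: 0.0
(array([-0.02,  0.03,  5.38]), np.float64(-0.02))
[[320.48306257 269.41802914]]
```

View pics/m6.png

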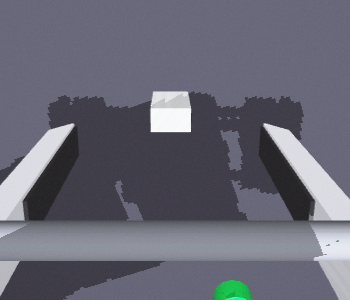

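The thick plate's top face is centred at (320,269), as predicted. I'll descend, grip and lift.

```bash
python3 -m creep '[[1,[0,0,2],0],[1,[0,0,4],0],[1,[0,0,5.4],0],[1,[0,0,5.4],0],[1,[0,0,5.4],0],[1,[0,0,5.4],0]]'|sed -n 2p; python3 -m creep '[[-0.4,[0,0,0],0],[-0.5,[0,0,0],0],[-0.6,[0,0,0],0],[-0.7,[0,0,0],0],[-0.8,[0,0,0],0],[-0.8,[0,0,0],0],[-0.8,[0,0,0],0],[-0.8,[0,0,0],0],[-0.8,[0,0,0],0],[-0.8,[0,0,0],0]]' 25;  python3 -m creep '[[-0.8,[0,0,-1],0],[-0.8,[0,0,-4],0],[-0.8,[0,0,-8],0],[-0.8,[0,0,-8],0],[-0.8,[0,0,-8],0],[-0.8,[0,0,-8],0]]'; python3 -c "
from h import *
print(togo(502.4,282.1,106,np.radians(75.2)))"
```

```text
eef_pos: [483.1, 2.0, 27.9]
clock: 15.2
eef_pos: [482.5, 2.0, 26.8]
eef_rot: [3.142, 0.0, 1.223]
wrist_force: [0.8, -1.3, 0.4]
finger_gap: 24.2
finger_force: 25.0
clock: 15.8
eef_pos: [481.9, 2.1, 106.1]
eef_rot: [-3.14, 0.0, 1.223]
wrist_force: [-0.2, 0.4, -1.1]
finger_gap: 23.5
finger_force: 25.0
(array([ 2.703e+01, -7.600e+00,  1.000e-02]), np.float64(16.98))
```

```bash
python3 -m creep '[[-0.8,[2.5,-0.7,0],1.6],[-0.8,[6,-1.7,0],3.2],[-0.8,[10,-2.8,0],4.8],[-0.8,[14,-3.9,0],6.4],[-0.8,[18,-5,0],8],[-0.8,[22,-6.2,0],9.6],[-0.8,[25,-7,0],11.2],[-0.8,[27.03,-7.6,0],12.8],[-0.8,[27.03,-7.6,0],14.4],[-0.8,[27.03,-7.6,0],16],[-0.8,[27.03,-7.6,0],16.98],[-0.8,[27.03,-7.6,0],16.98]]' | sed -n 1,2p; python3 -m creep '[[-0.8,[0,0,1],0],[-0.8,[0,0,1],0],[-0.8,[0,0,1],0]]'|head -3; python3 -c "
from h import *
st=manip.read_state();c,im=snap('k4')
g=cv2.cvtColor(im,6)
b=(g>225).astype(np.uint8); b[:280]=0;b[340:]=0;b[:,:285]=0;b[:,350:]=0
n,l,s,ce=cv2.connectedComponentsWithStats(b); i=1+np.argmax(s[1:,4]); print(s[i])
x,y,w,h=s[i,:4]
z=st['eef_pos'][2]+11.3
P=plane(c,[(x,y+h/2-.5),(x+w-1,y+h/2-.5),(x+w/2-.5,y-.5),(x+w/2-.5,y+h-.5)],z)
R=Ro.from_euler('xyz',st['eef_rot']).as_matrix()[:2,:2]
print((P-st['eef_pos'][:2])@R)
print(togo(502.4,282.1,60,np.radians(75.2)))"
```

```text
clock: 17.0
eef_pos: [502.4, 281.9, 105.5]
clock: 17.3
eef_pos: [502.7, 281.9, 96.1]
eef_rot: [3.141, 0.001, -0.257]
[ 293  296   52   30 1559]
[[ -0.75378936 -10.79697021]
 [ -0.76649023  12.43869412]
 [  6.62225268   0.81800092]
 [ -8.31476445   0.82136929]]
(array([-0.05,  0.  ,  3.65]), np.float64(0.011))
```

```bash
python3 -m creep '[[-0.8,[0.04,0,1.5],0],[-0.8,[0.04,0,3],0],[-0.8,[0.04,0,3.65],0],[-0.8,[0.04,0,3.65],0],[-0.8,[0.04,0,3.65],0]]'|sed -n '2p;4p'; python3 -m creep '[[-0.8,[0,0,0.3],0],[-0.8,[0,0,0.6],0],[-0.8,[0,0,0.9],0],[-0.8,[0,0,1.1],0],[-0.8,[0,0,1.2],0],[-0.8,[0,0,1.2],0],[-0.8,[0,0,1.2],0]]'|sed -n '2p;4p';for i in 1 2 3; do python3 -m creep '[[-0.8,[0,0,0.04],0],[-0.8,[0,0,0.04],0]]'|sed -n '2p;4p'; done
```

```text
eef_pos: [503.4, 282.0, 60.3]
wrist_force: [-0.4, 1.2, -0.1]
eef_pos: [503.4, 282.0, 48.4]
wrist_force: [-0.1, -0.8, -1.0]
eef_pos: [503.4, 282.0, 48.0]
wrist_force: [-0.6, 0.1, -1.3]
eef_pos: [503.4, 282.0, 47.5]
wrist_force: [0.3, 0.3, 0.1]
eef_pos: [503.3, 282.0, 47.1]
wrist_force: [-0.2, -0.1, -0.6]
```

```bash
for i in 1 2 3; do python3 -m creep '[[-0.8,[0,0,0.04],0],[-0.8,[0,0,0.04],0]]'|sed -n '2p;4p'; done
```

```text
eef_pos: [503.3, 282.0, 46.7]
wrist_force: [-0.2, -0.0, -0.9]
eef_pos: [503.4, 282.0, 46.3]
wrist_force: [0.4, 0.7, -0.3]
eef_pos: [503.4, 282.0, 45.9]
wrist_force: [0.4, 0.5, -0.3]
```

```bash
for i in 1 2; do python3 -m creep '[[-0.8,[0,0,0.03],0],[-0.8,[0,0,0.03],0]]'|sed -n '2p;4p'; done
```

```text
eef_pos: [503.4, 282.0, 45.9]
wrist_force: [-1.8, -0.8, 2.3]
eef_pos: [503.4, 282.0, 45.9]
wrist_force: [-1.5, -3.0, 6.7]
```

Contact. I'll release, rise, check, and continue to a look at the sleeve.

```bash
python3 -m creep '[[-0.42,[0,0,0],0],[-0.35,[0,0,0],0],[-0.3,[0,0,0],0],[-0.2,[0,0,0],0],[-0.2,[0,0,-2],0],[0,[0,0,-5],0],[0.5,[-3,0,-8],0],[1,[-6,0,-8],0],[1,[-6,0,-8],0],[1,[-6,0,-8],0],[1,[-6,0,-8],0]]'|sed -n 2p; python3 -c "
from h import *
c,im=snap('k5')
q=proj(c,[[482.1,287.5,57],[502.4,282.1,57]]);print(q)
print(die('k5',proj(c,[494.2,284.3,15])[0],rthr=250))
print(togo(598,-190,120,0))
cv2.imwrite('pics/m7.png',cv2.resize(im[110:260,240:400],(640,600)))"
```

```text
eef_pos: [445.9, 297.1, 125.1]
[[317.12133555 199.71189133]
 [317.14193866 166.06080287]]
(array([494.33, 284.18]), 37.21, 'yaw', -14.81, 'rib x', 7.03)
(array([27.17, 43.18,  0.51]), np.float64(15.033))
```

View pics/m7.png

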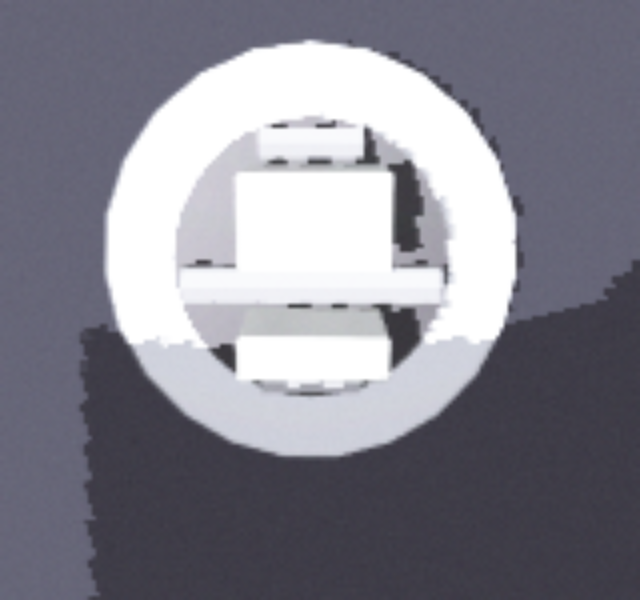

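Both plates stand in their slots. The thick top is at (318.5,164) and the thin at (318.5,199.5), in line and centred on the slots. Next is the sleeve.

```bash
python3 -m creep '[[1,[1.5,2.5,0],-1.7],[1,[4,6,0],-3.4],[1,[6.5,10,0],-5.1],[1,[9,14,0],-6.8],[1,[11.5,18,0],-8.5],[1,[14,22,0],-10.2],[1,[16.5,26,0],-11.9],[1,[19,30,0],-13.6],[1,[21.5,34,0],-15.3],[1,[24,38,0],-17],[1,[26,41,0],-18.7],[1,[27.2,43.3,0.4],-20.4]]'|sed -n 2p; python3 -m creep '[[1,[0,0,0],-0.57],[1,[0,0,0],-0.57],[1,[0,0,0],-0.57]]'|sed -n 2,3p; python3 -c "
from h import *
c,im=snap('s1')
print(proj(c,[598,-149,52]), manip.read_state()['joints'])
cv2.imwrite('pics/m8.png',im)"
```

```text
eef_pos: [598.3, -195.0, 120.9]
eef_pos: [597.7, -190.9, 121.0]
eef_rot: [-3.141, -0.0, 1.484]
[[315.03585385 193.48674977]] [-3.66998078e-01  5.60102600e-01  1.38763084e+00 -2.95942033e-05
  1.19411184e+00 -2.80391280e-01]
```

View pics/m8.png

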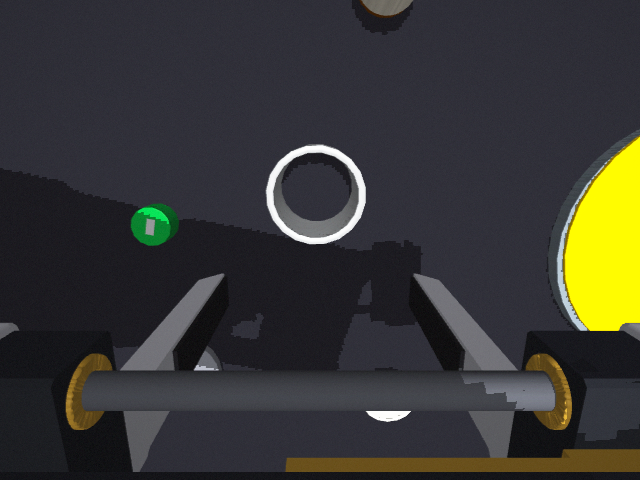

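The sleeve's bright top rim is centred at about (316,194), with the bottle up at (385,5) and the green button at (152,225), both clear.

```bash
cat >> h.py <<'E'
def circ(name,px,z,thr,r):
    g=cv2.cvtColor(cv2.imread(f"pics/{name}.png"),6); c=np.load(f"pics/{name}.npy",allow_pickle=True)
    m=np.zeros_like(g); cv2.circle(m,tuple(int(v) for v in px),r,255,-1)
    cn=max(cv2.findContours(((g>thr)&(m>0)).astype(np.uint8),cv2.RETR_EXTERNAL,cv2.CHAIN_APPROX_NONE)[0],key=cv2.contourArea)
    h=plane(c,cn[:,0].astype(float),z); s=np.linalg.lstsq(np.c_[2*h,np.ones(len(h))],(h**2).sum(1),rcond=None)[0]
    return s[:2].round(2),round(float(np.sqrt(s[2]+s[:2]@s[:2])),2)
E
python3 -c "
from h import *
for t in (170,200,230): print(circ('s1',(316,194),52,t,60))
x,y=circ('s1',(316,194),52,200,60)[0]
print(togo(x,y,100))"
```

```text
(array([ 598.27, -150.55]), 31.23)
(array([ 598.22, -150.55]), 31.12)
(array([ 598.22, -150.57]), 30.98)
[ 3.99 -0.3   2.12]
```

```bash
python3 -m creep '[[1,[2,-0.15,0],0],[1,[3.99,-0.3,0.5],0],[1,[3.99,-0.3,2.1],0],[1,[3.99,-0.3,2.1],0],[1,[3.99,-0.3,2.1],0],[1,[3.99,-0.3,2.1],0]]'|sed -n 2p; python3 -m creep '[[1,[0,0,2],0],[1,[0,0,4],0],[1,[0,0,6],0],[1,[0,0,6.6],0],[1,[0,0,6.6],0],[1,[0,0,6.6],0],[1,[0,0,6.6],0]]'|sed -n 2,4p; python3 -c "
from h import *
print(togo(598.2,-150.55,34))"
```

```text
eef_pos: [598.4, -151.0, 101.2]
eef_pos: [598.7, -151.0, 35.6]
eef_rot: [3.14, 0.0, 1.486]
wrist_force: [-0.1, 0.3, 0.0]
[ 0.04 -0.05  0.16]
```

```bash
python3 -m creep '[[0.6,[0.02,-0.02,0.1],0],[0.4,[0.02,-0.02,0.1],0],[0.2,[0.02,-0.02,0.1],0],[0.2,[0.02,-0.02,0.1],0],[0.2,[0.02,-0.02,0.1],0],[0.2,[0.02,-0.02,0.1],0],[0.2,[0.02,-0.02,0.1],0],[0.2,[0.02,-0.02,0.1],0]]' 35;  python3 -m creep '[[0.2,[0,0,-1],0],[0.2,[0,0,-4],0],[0.2,[0,0,-8],0],[0.2,[0,0,-10],0],[0.2,[0,0,-10],0],[0.2,[0,0,-10],0],[0.2,[0,0,-10],0]]'; python3 -c "
from h import *
print(togo(494.25,284.25,134))"
```

```text
clock: 24.95
eef_pos: [598.1, -150.6, 33.5]
eef_rot: [3.141, 0.0, 1.486]
wrist_force: [1.8, 0.5, 2.0]
finger_gap: 63.2
finger_force: 35.0
clock: 25.65
eef_pos: [597.2, -150.4, 131.5]
eef_rot: [-3.139, -0.001, 1.486]
wrist_force: [0.2, -0.6, -3.1]
finger_gap: 63.8
finger_force: 35.0
[ 42.43 -13.95  -0.18]
```

```bash
python3 -m creep '[[0.2,[2.5,-0.8,0],0],[0.2,[7,-2.3,0],0],[0.2,[11.5,-3.8,0],0],[0.2,[16,-5.3,0],0],[0.2,[20.5,-6.7,0],0],[0.2,[25,-8.2,0],0],[0.2,[29.5,-9.7,0],0],[0.2,[34,-11.2,0],0],[0.2,[38,-12.5,0],0],[0.2,[41,-13.5,0],0],[0.2,[42.43,-13.95,0],0],[0.2,[42.43,-13.95,0],0]]'|sed -n 2p;python3 -m creep '[[0.2,[0,0,1],0],[0.2,[0,0,1],0],[0.2,[0,0,1],0]]'|sed -n 2p; python3 -c "
from h import *
st=manip.read_state(); c,im=snap('s2'); z=st['eef_pos'][2]-33.8+52
q=proj(c,[*st['eef_pos'][:2],z])[0]; print(q)
print(togo(494.25,284.25,100))
cv2.imwrite('pics/m9.png',im[120:420,150:500])"
```

```text
eef_pos: [494.2, 285.1, 132.2]
eef_pos: [495.3, 282.9, 122.8]
[320.93924707 316.91340224]
[ 0.1  -0.12  2.32]
```

View pics/m9.png

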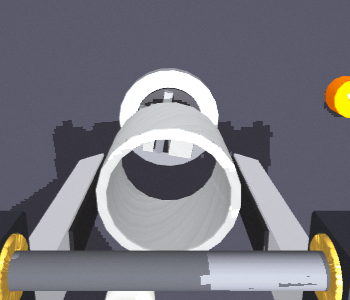

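The sleeve hangs straight over the die, with its rim centred near column 319 and its top edge near row 248. I'll check its offset in the gripper with averaged readings.

```bash
python3 -m creep '[[0.2,[0,0,0],0],[0.2,[0,0,0],0],[0.2,[0,0,0],0]]'|sed -n 2p;python3 -m creep '[[0.2,[0,0,0],0]]'|sed -n 2p;  python3 -m creep '[[0.2,[0,0,0],0]]'|sed -n 2p; python3 -c "
from h import *
st=manip.read_state(); c,im=snap('s3'); z=st['eef_pos'][2]-33.8+52
R=Ro.from_euler('xyz',st['eef_rot']).as_matrix()[:2,:2]
g=cv2.cvtColor(im,6)
print(g[240:260,319], g[330,240:262], g[330,376:400])
y,x=np.nonzero((g>235)); k=(y<365)&(y>240)&(x>240)&(x<400); h=(plane(c,np.c_[x,y][k],z)-st['eef_pos'][:2])@R
r=np.hypot(*h.T); h=h[(r>24)&(r<35)&(h[:,0]>-15)]
s=np.linalg.lstsq(np.c_[2*h,np.ones(len(h))],(h**2).sum(1),rcond=None)[0]; print(s[:2],np.sqrt(s[2]+s[:2]@s[:2]),len(h))"
```

```text
eef_pos: [495.2, 284.0, 123.5]
eef_pos: [495.1, 284.0, 123.5]
eef_pos: [495.1, 284.1, 123.4]
[205 207 208 206 207 208 209 210 223 254 255 255 255 255 255 255 255 255
 255 209] [ 35  34  32  32  35  33  35  96 231 236 237 236 236 237 238 239 237 220
 181 166 157 159] [151 161 213 252 255 255 236 236 236 236 248 255 255 115  33  34  33  34
  33  31  32  32  33  33]
[-0.67530037 -1.2232074 ] 29.456379569507206 2484
```

```bash
python3 -m creep '[[0.2,[0.03,-0.04,1],0],[0.2,[0.03,-0.08,2],0],[0.2,[0.03,-0.08,2.3],0],[0.2,[0.03,-0.08,2.3],0],[0.2,[0.03,-0.08,2.3],0],[0.2,[0.03,-0.08,2.3],0],[0.2,[0.03,-0.08,2.3],0],[0.2,[0.03,-0.08,2.3],0],[0.2,[0.03,-0.08,2.3],0],[0.2,[0.03,-0.08,2.3],0]]'|sed -n 2p; python3 -c "
from h import *
st=manip.read_state(); c,im=snap('s4'); z=st['eef_pos'][2]-33.8+52
R=Ro.from_euler('xyz',st['eef_rot']).as_matrix()
print(st['eef_pos'],(c[0]-st['eef_pos'])@R)
for n in('thick1','die1','die2','t4','k5','s1','s3'): 
    q=np.load(f'pics/{n}.npy',allow_pickle=True); print(n,q[0].round(1),Ro.from_matrix(q[1].astype(float)).as_euler('xyz',degrees=True).round(2))
g=cv2.cvtColor(im,6)
cl=np.linalg.norm
# flange arc: outer contour points above the sleeve
b=(g>150).astype(np.uint8); b[:, :220]=0;b[:,420:]=0;b[240:]=0
cn=max(cv2.findContours(b,0,1)[0],key=cv2.contourArea)[:,0]; print('flange bbox',cv2.boundingRect(cn))
for row in (300,320,340,355):
    w=np.nonzero(g[row]>90)[0]; w=w[(w>225)&(w<415)]; print(row,w.min(),w.max())
print(proj(c,[*st['eef_pos'][:2],z]),proj(c,[494.25,284.25,15]))
cv2.imwrite('pics/m10.png',im[120:420,150:500])"
```

```text
eef_pos: [494.3, 284.4, 100.4]
[494.31156239 284.424694   100.41764341] [  75.20383034   -1.10994718 -166.54685175]
thick1 [483.5  35.6 287. ] [ 1.6485e+02 -8.0000e-02  4.0000e-02]
die1 [493.3 314.  286.1] [ 1.6486e+02  2.0000e-02 -7.0000e-02]
die2 [523.8 286.3 286. ] [ 1.6487e+02 -3.0000e-02 -8.9910e+01]
t4 [553.7 268.4 262.6] [ 1.6488e+02 -3.0000e-02 -1.0479e+02]
k5 [518.  277.4 291.6] [ 1.6487e+02 -4.0000e-02 -1.0481e+02]
s1 [ 603.2 -115.9  287.5] [ 1.6488e+02  5.0000e-02 -4.9900e+00]
s3 [500.3 359.1 290. ] [ 1.6487e+02  2.0000e-02 -4.8700e+00]
flange bbox (268, 195, 105, 45)
300 226 414
320 226 414
340 246 414
355 245 396
[[321.00916842 316.89386429]] [[319.97554158 249.38946925]]
```

View pics/m10.png

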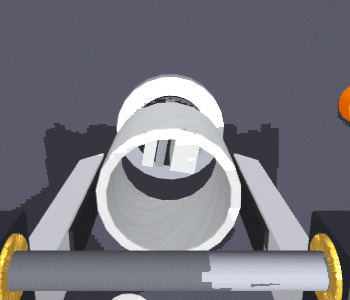

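The reported camera origin carries a constant world bias of about (-1, -0.8) mm relative to the TCP. The gripped parts image at cx, which confirms it. In the image's own frame the sleeve must shift by about (+1.2, +0.4) mm to sit over the die, so I'll apply that and lower.

```bash
python3 -m creep '[[0.2,[0.06,0.10,0],0],[0.2,[0.06,0.10,0.5],0],[0.2,[0.06,0.1,1],0],[0.2,[0.06,0.1,1.5],0],[0.2,[0.06,0.1,2],0],[0.2,[0.06,0.1,2.5],0],[0.2,[0.06,0.1,3],0],[0.2,[0.06,0.1,3.5],0],[0.2,[0.06,0.1,4],0],[0.2,[0.06,0.1,4.3],0],[0.2,[0.06,0.1,4.3],0],[0.2,[0.06,0.1,4.3],0]]'|sed -n '2,4p'; for i in 1 2; do python3 -m creep '[[0.2,[0,0,0.07],0],[0.2,[0,0,0.14],0],[0.2,[0,0,0.14],0],[0.2,[0,0,0.14],0]]'|sed -n '2p;4p'; done
```

```text
eef_pos: [495.4, 285.0, 57.4]
eef_rot: [3.141, -0.0, 1.486]
wrist_force: [-0.3, -0.6, -3.1]
eef_pos: [495.3, 284.9, 56.0]
wrist_force: [-0.5, 0.2, -2.7]
eef_pos: [495.3, 284.9, 54.5]
wrist_force: [1.4, 0.6, -2.8]
```

```bash
for i in 1 2 3 4; do python3 -m creep '[[0.2,[0,0,0.06],0],[0.2,[0,0,0.12],0],[0.2,[0,0,0.12],0],[0.2,[0,0,0.12],0]]'|sed -n '2p;4p'; done
```

```text
eef_pos: [495.3, 284.9, 53.3]
wrist_force: [-0.5, 0.6, -2.7]
eef_pos: [495.3, 284.9, 52.1]
wrist_force: [0.6, -0.1, -3.3]
eef_pos: [495.3, 284.9, 50.9]
wrist_force: [0.2, -0.2, -2.7]
eef_pos: [495.3, 284.9, 49.7]
wrist_force: [0.8, 0.1, -3.1]
```

Below the spigot top with no contact force, so it is on the spigot. I'll go on to the flange.

```bash
for i in 1 2 3; do python3 -m creep '[[0.2,[0,0,0.04],0],[0.2,[0,0,0.04],0],[0.2,[0,0,0.04],0]]'|sed -n '2p;4p'; done
```

```text
eef_pos: [495.3, 284.9, 49.3]
wrist_force: [-0.3, 0.2, -3.1]
eef_pos: [495.3, 284.9, 48.9]
wrist_force: [0.6, -0.5, -1.6]
eef_pos: [495.3, 284.9, 48.5]
wrist_force: [-0.4, 0.2, -2.7]
```

```bash
for i in 1 2 3; do python3 -m creep '[[0.2,[0,0,0.03],0],[0.2,[0,0,0.03],0],[0.2,[0,0,0.03],0]]'|sed -n '2p;4p'; done
```

```text
eef_pos: [495.4, 284.9, 48.4]
wrist_force: [-2.0, 0.3, 2.1]
eef_pos: [495.4, 284.9, 48.4]
wrist_force: [-2.4, -2.5, 6.1]
eef_pos: [495.4, 285.0, 48.4]
wrist_force: [-4.7, -2.6, 9.6]
```

It seated at 48.4, against an expected 33.5+15. I'll release, rise to check, then head for the upper die.

```bash
python3 -m creep '[[0.4,[0,0,-0.05],0],[0.5,[0,0,-0.05],0],[0.7,[0,0,-0.05],0],[1,[0,0,-0.05],0],[1,[0,0,-0.05],0],[1,[0,0,-3],0],[1,[0,0,-7],0],[1,[-3,0,-9],0],[1,[-5,0,-9],0],[1,[-5,0,-9],0],[1,[-5,0,-9],0],[1,[-5,0,-9],0]]'|sed -n 2p; python3 -m creep '[[1,[0,0,0],0],[1,[0,0,0],0],[1,[0,0,0],0]]'|sed -n 2p; python3 -c "
from h import *
c,im=snap('s5'); q=proj(c,[494.25,284.25,67])[0]; print(q)
for t in(220,240):print(circ('s5',q,67,t,75))
print(togo(471,-345,125))
cv2.imwrite('pics/m11.png',im[60:360,150:500])"
```

```text
eef_pos: [491.0, 235.7, 137.2]
eef_pos: [491.0, 235.4, 137.4]
[318.85496385 181.79269394]
(array([494.32, 286.43]), 32.23)
(array([494.34, 286.47]), 32.15)
[-57.99   2.93   1.26]
```

View pics/m11.png

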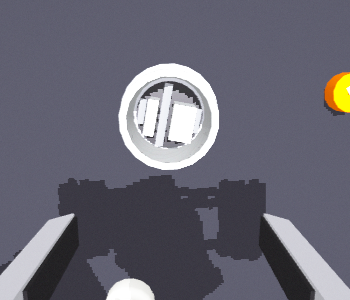

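The plates stand upright inside the seated sleeve, rim centred near (319,177) full-frame. I'll refine the bore centre from the rim profile.

```bash
python3 -c "
from h import *
c=np.load('pics/s5.npy',allow_pickle=True);g=cv2.cvtColor(cv2.imread('pics/s5.png'),6)
print(g[120:150,319]);print(g[205:235,319]);print(g[177,266:286],g[177,350:375])
for z,r in((67,32),(67,27),(15,38),(15,32)):print(z,r,proj(c,[[494.25,284.25+s*r,z] for s in(1,-1)]),proj(c,[[494.25+s*r,284.25,z] for s in(1,-1)])[:,0])"
```

```text
[ 97  99  98 181 255 255 255 255 255 255 255 255 255 255 255 255 255 169
 214 213 211  96  62 130 171 174 241 241 241 242]
[132 128 132 199 211 216 214 213 212 216 215 217 215 220 219 218 219 208
 255 255 255 255 255 255 239  99  98  97  98  97]
[ 99  99 174 255 255 255 255 255 255 255 198 163 165 162 161 163 161 161
 225 255] [225 156 176 202 171 161 162 159 160 157 160 216 255 255 255 255 255 255
 255 105  99  98  98  99  98]
67 32 [[314.44307922 129.2791399 ]
 [322.96563223 230.72094667]] [369.37875162 268.64246299]
67 27 [[315.1536254  137.73659257]
 [322.34193945 223.29728824]] [361.46377317 276.46776345]
15 38 [[314.49675046 122.5994438 ]
 [322.84228122 222.4236953 ]] [368.27060259 269.65549511]
15 32 [[315.19886105 130.99767111]
 [322.22422733 215.03090404]] [360.4417046  277.39762461]
```

The rim edges match the projected die centre within 0.3 mm, so the sleeve is centred. Next is the upper die.

```bash
python3 -m creep '[[1,[-3,0.1,0],0],[1,[-8,0.4,0],0],[1,[-13,0.6,0],0],[1,[-18,0.9,0],0],[1,[-23,1.2,0],0],[1,[-28,1.4,0],0],[1,[-33,1.7,0],0],[1,[-38,1.9,0],0],[1,[-43,2.2,0],0],[1,[-48,2.4,0],0],[1,[-53,2.7,0],0],[1,[-57,2.9,0.6],0]]'|sed -n 2p; python3 -m creep '[[1,[-1,0,0.6],0],[1,[-1,0,0.6],0],[1,[-1,0,0.6],0],[1,[-1,0,0.6],0],[1,[-1,0,0.6],0],[1,[-1,0,0.6],0]]'|sed -n 2,3p; python3 -c "
from h import *
c,im=snap('u1')
print(proj(c,[471,-297,14]))
cv2.imwrite('pics/m12.png',im[60:360,150:500])
g=cv2.cvtColor(im,6);q=proj(c,[471,-297,14])[0].astype(int);print(q,g[q[1]-60:q[1]+60:3,q[0]],g[q[1]+10,q[0]-60:q[0]+60:3])"
```

```text
eef_pos: [471.2, -338.1, 132.2]
eef_pos: [471.0, -344.6, 126.0]
eef_rot: [3.141, 0.0, 1.487]
[[314.53684842 177.59175321]]
[314 177] [110 107 110 111 109 205 255 255 255 255 255 255 255 255 255 102 140 134
 132 126 120 114 112 109 105 100  97 118 255 255 255 255 255 255 166 111
 110 111 111 110] [111 110 111 112 112 110 112 255 255 255 255 255 255 255 255 219 105 104
 108 107 106 108 107 105 106 105 255 255 255 255 255 255 255 255 255 110
 112 114 111 110]
```

View pics/m12.png

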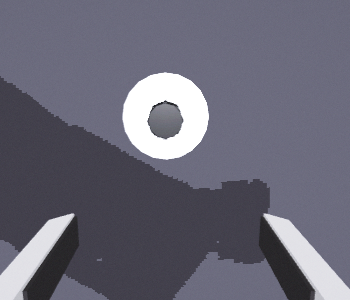

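The upper die's flange is at (315,176) full-frame with the knob upright. Its surroundings are clear.

```bash
python3 -c "
from h import *
for t in(180,220):print(circ('u1',(314,177),14,t,60))
x,y=circ('u1',(314,177),14,200,60)[0]
print(togo(x+1,y+.7,80))"
```

```text
(array([ 471.48, -296.47]), 31.55)
(array([ 471.58, -296.42]), 31.41)
[ 4.9  -0.25  4.6 ]
```

```bash
python3 -m creep '[[1,[2.5,-0.1,0],0],[1,[4.9,-0.25,1],0],[1,[4.9,-0.25,3],0],[1,[4.9,-0.25,4.6],0],[1,[4.9,-0.25,4.6],0],[1,[4.9,-0.25,4.6],0],[1,[4.9,-0.25,4.6],0],[1,[4.9,-0.25,4.6],0]]'|sed -n 2p; python3 -m creep '[[1,[0,0,2],0],[1,[0,0,4],0],[1,[0,0,4.6],0],[1,[0,0,4.6],0],[1,[0,0,4.6],0],[1,[0,0,4.6],0],[1,[0,0,4.6],0]]'|sed -n 2,4p; python3 -c "
from h import *
print(togo(472.5,-295.8,32))"
```

```text
eef_pos: [472.6, -296.5, 80.5]
eef_pos: [472.6, -296.4, 34.4]
eef_rot: [3.141, 0.001, 1.486]
wrist_force: [0.4, 0.6, -0.1]
[ 0.06 -0.01  0.24]
```

```bash
python3 -m creep '[[0,[0.06,-0.01,0.2],0],[-0.3,[0.06,-0.01,0.2],0],[-0.5,[0.06,-0.01,0.2],0],[-0.6,[0.06,-0.01,0.2],0],[-0.8,[0.06,-0.01,0.2],0],[-0.8,[0.06,-0.01,0.2],0],[-0.8,[0.06,-0.01,0.2],0],[-0.8,[0.06,-0.01,0.2],0],[-0.8,[0.06,-0.01,0.2],0],[-0.8,[0.06,-0.01,0.2],0],[-0.8,[0.06,-0.01,0.2],0]]' 30;  python3 -m creep '[[-0.8,[0,0,-1],0],[-0.8,[0,0,-4],0],[-0.8,[0,0,-8],0],[-0.8,[0,0,-11],0],[-0.8,[0,0,-11],0],[-0.8,[0,0,-11],0],[-0.8,[0,0,-11],0]]'; python3 -c "
from h import *
print(togo(495.2,285,142))"
```

```text
clock: 40.2
eef_pos: [472.3, -295.6, 31.7]
eef_rot: [3.141, 0.0, 1.486]
wrist_force: [0.2, 1.1, -0.1]
finger_gap: 23.1
finger_force: 30.0
clock: 40.9
eef_pos: [471.6, -295.2, 140.2]
eef_rot: [-3.14, -0.001, 1.486]
wrist_force: [-0.0, -0.8, -3.4]
finger_gap: 23.1
finger_force: 30.0
[58.01 -2.59 -0.1 ]
```

```bash
python3 -m creep '[[-0.8,[2,-0.1,0],0],[-0.8,[6,-0.3,0],0],[-0.8,[11,-0.5,0],0],[-0.8,[16,-0.7,0],0],[-0.8,[21,-0.9,0],0],[-0.8,[26,-1.2,0],0],[-0.8,[31,-1.4,0],0],[-0.8,[36,-1.6,0],0],[-0.8,[41,-1.8,0],0],[-0.8,[46,-2.1,0],0],[-0.8,[51,-2.3,0],0],[-0.8,[55,-2.5,0],0]]'|sed -n 2p; python3 -m creep '[[-0.8,[2,-0.05,0.4],0],[-0.8,[3,-0.09,0.8],0],[-0.8,[3,-0.09,1.2],0],[-0.8,[3,-0.09,1.6],0],[-0.8,[3,-0.09,2],0],[-0.8,[3,-0.09,2.4],0],[-0.8,[3,-0.09,2.4],0],[-0.8,[3,-0.09,2.4],0],[-0.8,[3,-0.09,2.4],0],[-0.8,[3,-0.09,2.4],0],[-0.8,[3,-0.09,2.4],0]]'|sed -n 2,4p; python3 -c "
from h import *
st=manip.read_state(); c,im=snap('u2'); z=st['eef_pos'][2]-31.7+14
q=proj(c,[*st['eef_pos'][:2],z])[0]; print(q,togo(495.2,285,110))
cv2.imwrite('pics/m13.png',im[120:420,150:500])"
```

```text
eef_pos: [493.2, 256.9, 140.1]
eef_pos: [495.8, 284.5, 117.8]
eef_rot: [3.141, -0.0, 1.486]
wrist_force: [0.5, 0.5, -2.0]
[320.46586384 285.65218916] [ 0.04 -0.06  0.77]
```

View pics/m13.png

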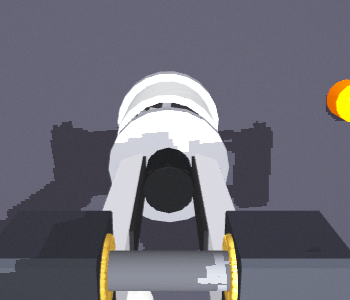

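The upper die hangs level. Its flange spans columns 260–377 (centre 318.5) and its far edge is near row 230. I'll check the offset along the tool's x.

```bash
python3 -c "
from h import *
c=np.load('pics/u2.npy',allow_pickle=True);g=cv2.cvtColor(cv2.imread('pics/u2.png'),6)
for col in (310,319,328): print(g[218:240,col])
w=np.nonzero(g[290]>120)[0]; print(g[280,255:266],g[280,370:382],g[300:345,319])
p=np.array([495.8,284.5]);a=1.486;tx=np.array([np.cos(a),np.sin(a)])
z=117.8-31.7
for dz,r in((14,32),(40,12)): print(proj(c,[[*(p+s*r*tx),z+dz] for s in(1,0,-1)]))
print(g[300:345:2,319])
print('sleeve exp',proj(c,[494.25,284.3+32,67]),proj(c,[494.25,284.3+27,67]))"
```

```text
[255 255 255 255 239  54  57  57  56  85 167 173 182 255 255 255 255 255
 255 255 255 255]
[255 255 255 255 252 181 182 183 178 167 169 151 255 255 255 255 255 255
 255 255 255 255]
[255 255 255 255 255 255  61  58  56  53 162 171 172 254 255 255 255 255
 255 255 255 255]
[ 61  62  64  72 133 207 206 208 207 207 206] [207 206 207 206 208 205 208 197 113 105 104 103] [ 42  44  43  45  42  45  40  44  43  46  40  44  44  44  42  44  42  41
  43  40  43  44  43  44  43  44  44  42  45  42  42  43  41 175 205 208
 207 209 206 207 205 203  93  63  63]
[[320.56085038 226.9603807 ]
 [320.48107161 285.70303835]
 [320.4077658  339.67952358]]
[[320.82021111 282.857773  ]
 [320.78122725 307.07799154]
 [320.7436344  330.43399502]]
[ 42  43  42  40  43  40  44  42  42  43  43  43  43  44  45  42  41 205
 207 206 205  93  63]
sleeve exp [[313.12103201 214.97002407]] [[313.86176081 223.15719614]]
```

```bash
python3 -m creep '[[-0.8,[0.06,-0.05,0],0],[-0.8,[0.06,-0.05,0.4],0],[-0.8,[0.06,-0.05,0.8],0],[-0.8,[0.06,-0.05,1.2],0],[-0.8,[0.06,-0.05,1.6],0],[-0.8,[0.06,-0.05,1.7],0],[-0.8,[0.06,-0.05,1.7],0],[-0.8,[0.06,-0.05,1.7],0]]'|sed -n '2,4p'; for i in 1 2 3 4; do python3 -m creep '[[-0.8,[0,0,0.05],0],[-0.8,[0,0,0.1],0],[-0.8,[0,0,0.1],0]]'|sed -n '2p;4p'; done
```

```text
eef_pos: [495.4, 285.2, 100.8]
eef_rot: [3.141, -0.0, 1.486]
wrist_force: [0.2, 0.2, -2.6]
eef_pos: [495.4, 285.1, 99.7]
wrist_force: [-0.2, -0.3, -2.3]
eef_pos: [495.3, 285.1, 98.5]
wrist_force: [-0.3, -0.0, -2.9]
eef_pos: [495.3, 285.1, 97.5]
wrist_force: [0.3, 0.5, -2.5]
eef_pos: [495.3, 285.1, 96.6]
wrist_force: [-0.6, -0.9, -2.8]
```

The plug is entering freely.

```bash
for i in 1 2 3; do python3 -m creep '[[-0.8,[0,0,0.05],0],[-0.8,[0,0,0.1],0],[-0.8,[0,0,0.1],0]]'|sed -n '2p;4p'; done;  python3 -m creep '[[-0.8,[0,0,0.04],0],[-0.8,[0,0,0.04],0],[-0.8,[0,0,0.04],0]]'|sed -n '2p;4p'
```

```text
eef_pos: [495.3, 285.1, 95.5]
wrist_force: [0.3, -0.7, -2.4]
eef_pos: [495.3, 285.1, 94.6]
wrist_force: [1.5, 0.4, -2.2]
eef_pos: [495.3, 285.1, 93.6]
wrist_force: [0.5, -0.6, -2.8]
eef_pos: [495.4, 285.1, 93.3]
wrist_force: [-1.1, 0.3, -2.2]
```

```bash
for i in 1 2 3 4; do python3 -m creep '[[-0.8,[0,0,0.03],0],[-0.8,[0,0,0.03],0],[-0.8,[0,0,0.03],0]]'|sed -n '2p;4p'; done
```

```text
eef_pos: [495.3, 285.1, 92.9]
wrist_force: [0.0, -0.8, -2.0]
eef_pos: [495.4, 285.1, 92.7]
wrist_force: [-0.0, 0.9, -2.3]
eef_pos: [495.4, 285.2, 92.6]
wrist_force: [-1.7, -1.5, 3.4]
eef_pos: [495.4, 285.2, 92.6]
wrist_force: [-3.1, -2.3, 7.3]
```

It seated at 92.6, as expected. I'll release, retreat and check.

```bash
python3 -m creep '[[-0.45,[0,0,-0.05],0],[-0.4,[0,0,-0.05],0],[-0.3,[0,0,-0.05],0],[-0.1,[0,0,-0.05],0],[0.1,[0,0,-0.05],0],[0.3,[0,0,-0.05],0],[0.5,[0,0,-3],0],[1,[0,0,-6],0],[1,[-4,0,-9],0],[1,[-8,0,-9],0],[1,[-12,0,-9],0],[1,[-16,0,-9],0]]'|sed -n '2p;4,5p'; python3 -m creep '[[1,[0,0,0],0],[1,[0,0,0],0],[1,[0,0,0],0]]'|head -2; python3 -c "
from h import *
a=manip.camera('side')[240:480,200:460,::-1];b=manip.camera('scene')[150:340,270:530,::-1]
cv2.imwrite('pics/m14.png',cv2.hconcat([cv2.resize(a,(400,370)),cv2.resize(b,(400,370))]))
s=cam('side');print(proj(s,[[494.2,284.3,z] for z in(101,75,67)]),proj(cam('scene'),[[494.2,284.3,z] for z in(101,75,67)]))"
```

```text
eef_pos: [481.3, 124.3, 182.3]
wrist_force: [0.7, -0.1, -0.1]
finger_gap: 93.9
clock: 49.15
eef_pos: [481.8, 126.4, 182.1]
[[330.50291827 391.37035127]
 [330.1592508  402.29005231]
 [330.05735106 405.52781807]] [[485.3792     193.88484188]
 [482.01892838 205.88707256]
 [481.01303551 209.47992444]]
```

View pics/m14.png

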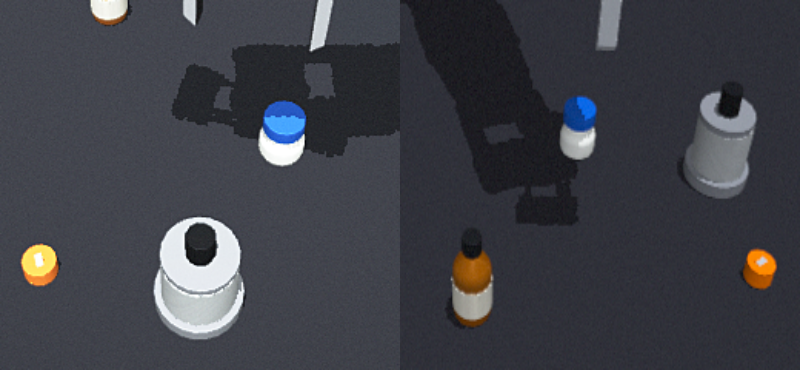

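Both views show the mould closed and level: upper die seated on the sleeve with its knob up, sleeve on the flange, jar and bottle upright, gripper clear.

```bash
python3 -c "
from cell import manip
print(manip.sign_off())"
```

```text
the job is handed in; nothing more can be done
None
```

I loaded and closed the mould (both plates upright in their slots, sleeve on the flange, upper die seated knob up), with the jar and bottle upright and the gripper open and clear, and handed it in at about 49 s of the 128 s limit.

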